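# Ring for service and point out the order

## Robot

A 6-joint arm with a two-finger parallel gripper is mounted at the origin on the work surface. World frame = base frame: x ahead of the robot, y to its left, z up, the work surface at z = 0. Lengths are in m, angles in rad, forces in N, time in s.
With the tool pointing down it reaches from about 0.375 to 0.9 m from the base axis. Payload 3.1 kg.
Tool frame: the origin (TCP) lies between the finger pads, 19 mm behind the fingertips; this is the grasp point; z points along the fingers, y is the line along which they close (so a half turn about z gives the same grasp; the last joint's range is limited). The gripper opens to 87 mm and grips with 3 to 60 N. Pads are 19 mm wide; open, the fingers measure 117 mm over their backs; the gripper's body (75 mm by 190 mm) begins 51 mm behind the grasp point.
Start: joints at [-1.494, 0.527, 1.433, -0, 1.181, -0.178], TCP at [0.158, -0.605, 0.241] pointing down, gripper open.
Joint ranges: [-3.08, 3.08], [-0.75, 2.2], [0.22, 2.44], [-1.43, 4.57], [0, 2.65], [-2.85, 2.85]. Speed limits (rad/s): [2.79, 2.79, 3.14, 3.14, 3.14, 3.14].

## Interface

Orientations are given as a unit quaternion [x, y, z, w].
In Python, from rig import robot gives the robot as it stands.
- The arm moves only by the tool move_arm, never from a script. Its argument "motion" is text: rows parted by semicolons, each of 5 numbers parted by spaces: the opening, from -1 (shut) to 1 (fully open), then the shift along the tool's x, y, z normalised to -1 to 1, where 1 is 0.2 m, then the turn about the tool's z normalised to -1 to 1, where 1 is pi rad. A call has 1 to 12 rows; each row is the pose to reach, as a shift and turn from the pose commanded when the call began, along the tool's axes at that moment, turning the shorter way round; what a row does not reach only later rows make up. A row lasts 1/12 s, in which the tool goes at most 41.7 mm and 7.16 degrees, less where a joint would pass 70% of its speed; a pose out of reach is approached as far as the arm can. A call with a number of a shift or a turn outside -1 to 1 is refused whole. A call with a gripper value outside its range is refused whole. The fingers move at their own pace and stop on an object; "newtons" is the grip in N (left out, the last holds). Time passes only in rows, so rows that repeat a pose let the fingers close. It gives the time, the measured TCP pose, the force, the opening and the grip force at its end, in the units of the state.
- robot.get_obs(): the state, without advancing time (a new reading comes with each control period).
- robot.camera(name): name is "scene" or "top"; returns (picture, depth): 480x640x3 uint8, red, green, blue; 480x640 float32, m along the optical axis (not along the pixel's ray), 0 where there is no reading.
- robot.camera_model(name): a dict with "mtx" (3x3 intrinsics, pixels), "position" and "attitude" of the camera in the world. Camera axes: x right, y down, z forward; pixel columns grow to the right and rows downward; lengths in m; the calibration is good to about 2 mm. A picture is of the moment at which its call begins. camera_model takes no time and is no camera call.
- robot.hand_in(): hands the job in; it is judged then, once.
The state is a dict: "time": time; "q": joint angles; "joint_velocities": joint speeds; "joint_torque": joint torques, N m; "position": TCP position; "tool_rot": TCP orientation; "ft_force": force on the tool from outside, world axes, zero at the start; "moment": the same for the moment, N m; "grip_width": finger opening in m; "grip_force": force on a finger pad.
Only numpy, scipy, OpenCV 4.12 (cv2) and the standard library are available. Lean on these libraries where they do the work, as an engineer would, in place of code of your own. Each camera call takes 0.05 s, during which the arm holds its last target. There are 200 camera calls.

## Task

There is nobody behind the bread counter: call for service by pressing down the plunger of the desk bell with the fingertips and letting it spring back up. Then order by pointing: with the fingers pointing down, hold the fingertips about five centimetres above the middle of the bin of flat round muffins for two seconds, and after that point in the same way at the lid of the larger of the two closed cartons, which they are to be packed in, and finish still pointing there. Point at no other bin or carton, pick nothing up, and apart from the bell, which stays where it stands, touch nothing.

Things in the scene. Friction and masses are not known exactly. Their poses are not given: they have to be found in the camera images.
- bell: Loose desk bell (350 g): black foot 86 mm across, chromed dome 80 mm across, 63 mm high overall. Origin at the centre of its underside on the counter, z up; the plunger stands on this axis. It may stand at the left, in the middle or at the right of the row nearest the robot.
- bell_plunger (a joint): Travel of the bell's plunger: 0 up, 0.005 m fully down; it moves straight down and springs back by itself. It starts to move at about 1.6 N and is fully down at about 3.6 N. The bell has rung when it is at least 3.5 mm down.
- bell_top (a point): Centre of the flat top of the plunger's steel button (19 mm across, 7 mm thick), 63.5 mm above the counter when up; the crown of the dome is 8 mm below the button.
- bin_muffins: Fixed open wooden bin, 180 x 190 mm, walls 82 mm high, heaped with flat round muffins (discs 90 mm across, 22 mm thick). Origin at the centre of its underside on the counter, z up; the heap is 88 mm high. Two loose muffins lie on the heap and reach 108 mm. One of three bins side by side in a row beyond the bell and cartons; which place it has changes.
- bin_buns: The same bin heaped with domed seeded buns (68 mm across, 44 mm high); two loose ones on the heap reach 130 mm. Origin as for bin_muffins.
- bin_fingers: The same bin heaped with long finger rolls (120 x 36 mm); a loose one on the heap reaches 124 mm. Origin as for bin_muffins.
- carton_large: The larger closed cardboard cake carton, 130 (x) x 180 (y) mm, 75 mm high, loose (150 g). Origin at the centre of its underside, z up. Left, middle or right in the row nearest the robot.
- carton_small: The smaller closed cardboard carton, 85 x 110 mm, 55 mm high, loose. Origin at the centre of its underside. In the row nearest the robot.
- muffin_a: Loose muffin on the heap in bin_muffins, 90 mm across, 22 mm thick; origin at the centre of its underside.
- muffin_b: The other loose muffin on the heap in bin_muffins; origin at the centre of its underside.
- bun_a: Loose bun on the heap in bin_buns, 68 mm across, 44 mm high; origin at the centre of its underside.
- bun_b: The other loose bun on the heap in bin_buns; origin at the centre of its underside.
- finger_roll: Loose finger roll, 120 mm long, 37 mm high, on the heap in bin_fingers; origin at the centre of its underside, x along it.
- tongs: Steel serving tongs, 215 mm long, 11 mm high, lying on a steel tray at the left of the counter. Origin under their middle, x along them.

How it is judged:
On the way, in this order (a step that is already met when the one before it is completed fails the run):
1. the fingers press the bell's plunger down (value of joint bell_plunger above 0.0035 m and contact force between the fingers and bell above 0.5 N), for 0.02 s.
2. the plunger has sprung back up and the fingers are off the bell (value of joint bell_plunger below 0.0015 m and contact force between the fingers and bell below 0.1 N), for 0.1 s.
3. the tool point dwells 1.5 s over the muffin bin, within 50 mm of its middle and less than 110 mm above the heap (horizontal distance between the grasp point and bin_muffins below 0.05 m and z of the grasp point in the frame of bin_muffins below 0.198 m and angle between the grasp point's own z axis and vertical above 2.1 rad), for 1.5 s.
4. the tool point dwells over the larger carton, within 40 mm of its middle and less than 100 mm above the lid (horizontal distance between the grasp point and carton_large below 0.04 m and z of the grasp point in the frame of carton_large below 0.175 m and angle between the grasp point's own z axis and vertical above 2.1 rad), for 0.5 s.
At the end, for the whole second after the job is handed in: The tool point is still above the larger carton: within 40 mm of its middle, less than 100 mm above the lid, fingers downward. The bell's plunger is up. Bell, cartons, loose breads and tongs are where they were to 12 mm; bell and cartons upright (all of step 4 and value of joint bell_plunger below 0.0015 m and distance of each of bell, carton_large, carton_small, muffin_a, muffin_b, bun_a, bun_b, finger_roll, tongs from where it was at the start of the episode below 0.012 m and angle between each of bell, carton_large, carton_small's own z axis and vertical below 0.1 rad); the robot touches nothing.
It fails at once if the robot touches anything but the bell (contact force between the arm and anything else above 0.3 N or (contact force between the fingers and anything else above 0.3 N and contact force between the fingers and bell below 0.05 N)).
It fails at once if the bell is pushed along, tipped or lifted (distance of bell from where it was at the start of the episode above 0.012 m or angle between bell's own z axis and vertical above 0.2 rad).
It fails at once if bread, a carton or the tongs are shifted or lifted (distance of any of carton_large, carton_small, muffin_a, muffin_b, bun_a, bun_b, finger_roll, tongs from where it was at the start of the episode above 0.012 m).
It fails at once if the robot points at a wrong bin or at the smaller carton (tool point within 40 mm of its middle and less than 85 mm above the heap or lid) ((horizontal distance between the grasp point and bin_buns below 0.04 m and z of the grasp point in the frame of bin_buns below 0.173 m) or (horizontal distance between the grasp point and bin_fingers below 0.04 m and z of the grasp point in the frame of bin_fingers below 0.173 m) or (horizontal distance between the grasp point and carton_small below 0.04 m and z of the grasp point in the frame of carton_small below 0.14 m)).
It also fails if it takes over 56 s, if anything falls off the work surface, if the arm or the gripper's body presses on something with over 40 N, if the wrist force passes 120 N, or if a joint passes its speed limit or range.

## Working session

There is one attempt and no reset: what is moved stays moved. The work goes in short steps, Python scripts to look and compute and a tool call to move; the robot and the scene stay as the last step left them, time stands still between calls to the robot, and variables do not carry over. Pictures are saved under pics/ and viewed, at most 10 in all, crops included, and the job is handed in when it is done.

Besides the shell and the picture viewer there is one more tool, called after "Request:" in YAML: its name, and indented under it one key for each argument. move_arm: Moves the arm, as the interface text tells. Its arguments: {"type":"object","properties":{"motion":{"type":"string"},"newtons":{"type":"number"}},"required":["motion"]}

```bash
mkdir -p pics
cat > h.py <<'E'
import numpy as np, cv2
from scipy.spatial.transform import Rotation as R
from rig import robot
def cloud(name,d):
    m=robot.camera_model(name);K=np.array(m["mtx"]);a=np.array(m["attitude"])
    r=a if a.shape==(3,3) else R.from_quat(a).as_matrix()
    v,u=np.mgrid[:480,:640]
    p=np.stack([(u-K[0,2])/K[0,0]*d,(v-K[1,2])/K[1,1]*d,d],-1)
    return p@r.T+np.array(m["position"])
E
python3 - <<'E'
from h import *
for n in ("top","scene"):
    c,d=robot.camera(n);cv2.imwrite(f"pics/{n}.png",c[:,:,::-1]);np.savez(f"{n}.npz",c=c,d=d,P=cloud(n,d));print(robot.camera_model(n))
print(robot.get_obs())
E
```

```text
{'mtx': array([[464.14991348,   0.        , 318.04497155],
       [  0.        , 464.14991348, 244.9582464 ],
       [  0.        ,   0.        ,   1.        ]]), 'position': array([0.45816794, 0.10197227, 1.15237956]), 'attitude': array([-0.70170413,  0.71159374, -0.0325711 ,  0.0135932 ])}
{'mtx': array([[451.6856211 ,   0.        , 325.42778349],
       [  0.        , 451.6856211 , 236.35595889],
       [  0.        ,   0.        ,   1.        ]]), 'position': array([ 1.32925912, -0.00868722,  1.08246932]), 'attitude': array([ 0.7031332 ,  0.6299097 , -0.22044822, -0.24539776])}
{'time': 0.1, 'q': array([-1.49449545e+00,  5.28382805e-01,  1.43376346e+00,  6.46804218e-06,
        1.18139851e+00, -1.78521116e-01]), 'joint_velocities': array([ 0.00045345, -0.0027205 , -0.00054849,  0.00233667,  0.00085066,
        0.00072301]), 'joint_torque': array([-4.07282835e-05, -4.40983951e+01, -1.77150911e+01,  6.35347073e-02,
        5.33996418e-02, -4.86685849e-05]), 'position': array([ 0.15751533, -0.60418755,  0.24036696]), 'tool_rot': array([ 9.91893877e-01,  1.27065272e-01,  5.28516467e-05, -9.74632820e-04]), 'ft_force': array([-0.50022052, -0.20677509,  0.10881197]), 'moment': array([-0.01347589,  0.00969741,  0.0134928 ]), 'grip_force': 0.0, 'grip_width': 0.08696372897881924}
```

View pics/top.png

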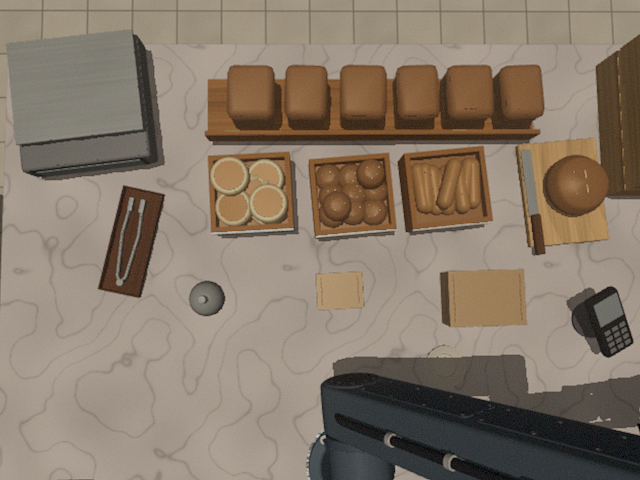

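View pics/scene.png

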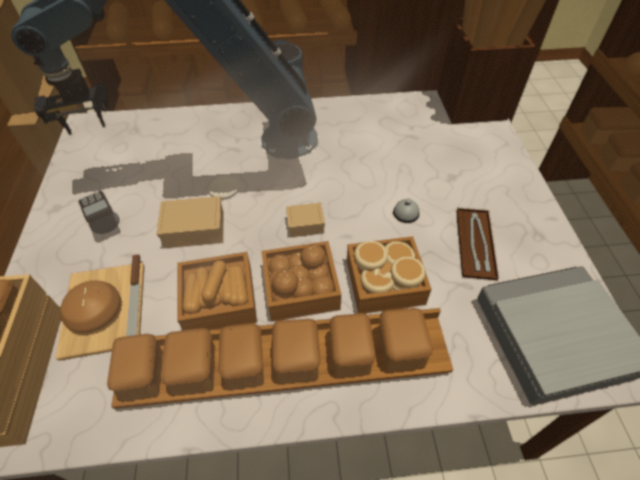

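The top view shows the muffin bin at the left (252,193), buns in the middle and fingers at the right. The bell is at (207,298), the small carton at (340,290) and the large carton at (486,298); the scene view agrees.

Run:
```python
from h import *
t=np.load("top.npz");P=t["P"];s=np.load("scene.npz")["P"]
sh=lambda a:np.round(a,4)
def reg(n,P,u0,u1,v0,v1,z0,z1):
    p=P[v0:v1,u0:u1].reshape(-1,3);p=p[(p[:,2]>z0)&(p[:,2]<z1)]
    rc=cv2.minAreaRect(p[:,:2].astype(np.float32))
    print(n,len(p),"med",sh(np.median(p,0)),"lim",sh(np.percentile(p,1,0)),sh(np.percentile(p,99,0)),"rect",sh(rc[0]),sh(rc[1]),round(rc[2],1))
reg("table top",P,200,300,380,450,-1,1); reg("table sc",s,330,380,120,180,-1,1)
reg("bell btn top",P,180,235,270,325,.0575,.08)
reg("bell dome top",P,180,235,270,325,.02,.08)
reg("bell btn sc",s,390,425,190,230,.0575,.08)
reg("bell dome sc",s,390,425,190,230,.02,.08)
reg("small",P,305,375,260,320,.045,.07)
reg("large",P,430,540,255,340,.06,.09);reg("large sc",s,150,230,185,250,.065,.09)
reg("muffin",P,200,302,145,240,.07,.15);reg("buns",P,302,398,145,240,.07,.15);reg("fing",P,396,496,140,235,.07,.15)
reg("muffin sc",s,340,435,228,310,.07,.15)
def all_high():
    m=(P[...,2]>.13)&(t["d"]>0); cv2.imwrite("m.png",m*255)
    n,l,st,c=cv2.connectedComponentsWithStats(m.astype(np.uint8))
    for i in range(1,n):
        if st[i,4]>100: print(st[i],P[l==i].min(0).round(3),P[l==i].max(0).round(3))
all_high()
```

```text
table top 6981 med [0.1243 0.2423 0.0005] lim [ 0.0431  0.1242 -0.0045] [0.206  0.3603 0.0056] rect [0.1238 0.2429] [0.2414 0.1675] 88.9
table sc 2987 med [ 0.0841  0.2329 -0.0003] lim [-0.0863  0.1365 -0.0062] [0.2362 0.3389 0.0055] rect [0.074  0.2357] [0.1883 0.3374] 81.9
bell btn top 52 med [0.4073 0.3433 0.0637] lim [0.4001 0.3359 0.0602] [0.4164 0.3523 0.068 ] rect [0.4082 0.3441] [0.0161 0.0165] 80.6
bell dome top 830 med [0.4088 0.3389 0.0401] lim [0.3723 0.3069 0.0215] [0.4437 0.3783 0.066 ] rect [0.4078 0.3423] [0.0772 0.0749] 2.5
bell btn sc 26 med [0.4096 0.3485 0.063 ] lim [0.3987 0.3404 0.0588] [0.4185 0.3573 0.0669] rect [0.4074 0.3477] [0.0159 0.018 ] 33.5
bell dome sc 390 med [0.4211 0.3435 0.0381] lim [0.3827 0.3113 0.021 ] [0.4476 0.3814 0.0654] rect [0.415  0.3457] [0.0747 0.0667] 72.6
small 1688 med [0.4227 0.022  0.056 ] lim [ 0.3807 -0.032   0.0514] [0.4649 0.0759 0.0607] rect [0.4224 0.0219] [0.0862 0.1101] 2.4
large 4375 med [ 0.4008 -0.3174  0.0764] lim [ 0.3379 -0.4078  0.0669] [ 0.4651 -0.2303  0.0813] rect [ 0.4013 -0.3199] [0.1304 0.1828] 0.3
large sc 21
[... 653 characters left out ...]
2656 0.2375] 2.1
[629  34  11 152 864] [ 0.65  -0.658  0.13 ] [ 0.991 -0.65   0.162]
[ 228   65   46   53 2303] [0.813 0.17  0.13 ] [0.932 0.271 0.146]
[ 285   64   43   54 2070] [0.812 0.048 0.13 ] [0.934 0.144 0.147]
[ 341   64   46   54 2271] [ 0.812 -0.086  0.13 ] [0.935 0.018 0.147]
[ 397   64   43   54 2043] [ 0.812 -0.205  0.13 ] [ 0.933 -0.111  0.148]
[ 447   64   47   54 2241] [ 0.811 -0.328  0.13 ] [ 0.933 -0.225  0.148]
[ 501   64   44   53 2016] [ 0.812 -0.444  0.13 ] [ 0.932 -0.349  0.148]
[  321   372   319   108 24840] [ 0.026 -0.253  0.132] [0.285 0.077 0.737][ WARN:0@0.416] global loadsave.cpp:1063 imwrite_ Unsupported depth image for selected encoder is fallbacked to CV_8U.
```

Request:
move_arm:
  motion: "-1 0.917 -0.743 0 0.081;-1 0.917 -0.743 0 0.081;-1 0.917 -0.743 0 0.081;-1 0.917 -0.743 0 0.081;-1 0.917 -0.743 0 0.081;-1 0.917 -0.743 0 0.081;-1 0.917 -0.743 0 0.081;-1 0.917 -0.743 0 0.081;-1 0.917 -0.743 0 0.081"
  newtons: 20

```text
time: 0.85
position: [0.2976, -0.4154, 0.2413]
tool_rot: [1.0, 0.0, -0.0, 0.001]
ft_force: [0.5, -0.8, 1.0]
grip_width: 0.035
grip_force: 0.0
```

Request:
move_arm:
  motion: "-1 0.65 -1 0 0;-1 0.65 -1 0 0;-1 0.65 -1 0 0;-1 0.65 -1 0 0;-1 0.65 -1 0 0;-1 0.65 -1 0 0;-1 0.65 -1 0 0;-1 0.65 -1 0 0"

```text
time: 1.52
position: [0.4282, -0.215, 0.2412]
tool_rot: [1.0, 0.001, 0.0, 0.0]
ft_force: [0.1, 0.2, -0.7]
grip_width: 0.0004
grip_force: 0.0
```

Request:
move_arm:
  motion: "-1 0 -1 0 0;-1 0 -1 0 0;-1 0 -1 0 0;-1 0 -1 0 0;-1 0 -1 0 0;-1 0 -1 0 0;-1 0 -1 0 0"

```text
time: 2.1
position: [0.4277, -0.0153, 0.2413]
tool_rot: [1.0, 0.001, 0.0, 0.0]
ft_force: [-0.7, -1.0, 0.7]
grip_width: 0.0003
grip_force: 0.0
```

Request:
move_arm:
  motion: "-1 0 -1 0 0;-1 0 -1 0 0;-1 0 -1 0 0;-1 0 -1 0 0;-1 0 -1 0 0;-1 0 -1 0 0;-1 0 -1 0 0"

```text
time: 2.68
position: [0.429, 0.1845, 0.2412]
tool_rot: [1.0, 0.0, 0.001, 0.0]
ft_force: [0.2, -0.3, 0.0]
grip_width: 0.0003
grip_force: 0.0
```

Request:
move_arm:
  motion: "-1 -0.1 -0.8 0 0;-1 -0.1 -0.8 0 0;-1 -0.1 -0.8 0 0;-1 -0.1 -0.8 0 0;-1 -0.1 -0.8 0 0;-1 -0.1 -0.8 0.2 0;-1 -0.1 -0.8 0.4 0;-1 -0.1 -0.8 0.55 0;-1 -0.1 -0.8 0.65 0;-1 -0.1 -0.8 0.65 0;-1 -0.1 -0.8 0.65 0"

```text
time: 3.6
position: [0.4086, 0.3426, 0.1105]
tool_rot: [1.0, -0.002, -0.001, 0.001]
ft_force: [-0.1, -0.1, 0.8]
grip_width: 0.0007
grip_force: 0.0
```

Run:
```python
from h import *
print(robot.get_obs()["position"])
c,d=robot.camera("scene");cv2.imwrite("pics/b.png",cv2.resize(c[120:240,340:480,::-1],None,fx=5,fy=5,interpolation=2))
```

```text
[0.4085669  0.34260421 0.11045125]
```

View pics/b.png

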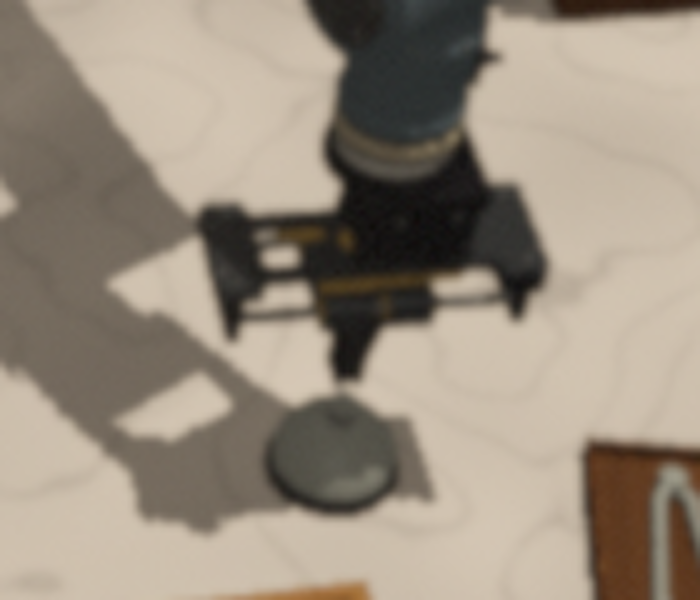

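The closed fingertips are centred above the button (crop 345,385 over 342,405).

Request:
move_arm:
  motion: "-1 0 0.0 0.06 0;-1 0 0 0.11 0;-1 0 0 0.13 0;-1 0 0 0.14 0;-1 0 0 0.15 0;-1 0 0 0.155 0;-1 0 0 0.16 0;-1 0 0 0.162 0;-1 0 0 0.162 0;-1 0 0 0.162 0"

```text
time: 4.48
position: [0.4077, 0.3453, 0.0792]
tool_rot: [1.0, 0.0, 0.0, -0.0]
ft_force: [1.3, -1.7, 2.0]
grip_width: 0.0005
grip_force: 1.4
```

Run:
```python
from h import *
o=robot.get_obs();print(o["position"],o["ft_force"])
f=[]
for i in range(4): robot.camera("scene"); f.append(robot.get_obs()["ft_force"])
print(np.mean(f,0), robot.get_obs()["position"])
```

```text
[0.40770002 0.34533834 0.07918758] [ 1.25154307 -1.65765738  2.02994942]
[ 1.56772072 -1.78250827  3.12579065] [0.40770009 0.34537885 0.07905757]
```

Request:
move_arm:
  motion: "-1 0 0 0.004 0;-1 0 0 0.007 0;-1 0 0 0.007 0;-1 0 0 0.007 0"

```text
time: 5.02
position: [0.4077, 0.3454, 0.0776]
tool_rot: [1.0, 0.0, 0.0, -0.0]
ft_force: [2.2, -2.0, 4.7]
grip_width: 0.0008
grip_force: 2.2
```

Run:
```python
from h import *
f=[]
for i in range(6): robot.camera("scene"); f.append(robot.get_obs()["ft_force"])
print(np.mean(f,0),np.std(f,0), robot.get_obs()["position"])
```

```text
[ 1.72303847 -2.30645777  5.08303669] [0.52694098 0.37936581 0.39543966] [0.40767757 0.34538309 0.07761589]
```

Force is 5.1 N with the tip 4.9 mm below rest, so the plunger is fully down. Releasing it now.

Request:
move_arm:
  motion: "-1 0 0 -0.015 0;-1 0 0 -0.04 0;-1 0 0 -0.1 0;-1 0 0 -0.25 0;-1 0 0 -0.4 0;-1 0 0 -0.6 0;-1 0 0 -0.8 0;-1 0 0 -0.8 0;-1 0 0 -0.8 0;-1 0 0 -0.8 0"

```text
time: 6.15
position: [0.4059, 0.345, 0.2369]
tool_rot: [1.0, 0.0, -0.001, 0.0]
ft_force: [0.0, 0.2, -1.3]
grip_width: 0.0
grip_force: 0.0
```

Run:
```python
from h import *
c,d=robot.camera("scene");P=cloud("scene",d)
p=P[190:230,390:425].reshape(-1,3)
for z0,z1 in((.0575,.08),(.02,.08)):
    q=p[(p[:,2]>z0)&(p[:,2]<z1)];print(len(q),np.median(q,0).round(4))
c0=np.load("scene.npz")["c"]
cv2.imwrite("pics/c.png",np.hstack([cv2.resize(x[180:240,380:440,::-1],None,fx=6,fy=6) for x in(c0,c)]))
```

```text
28 [0.4101 0.3485 0.063 ]
388 [0.4215 0.3435 0.0384]
```

View pics/c.png

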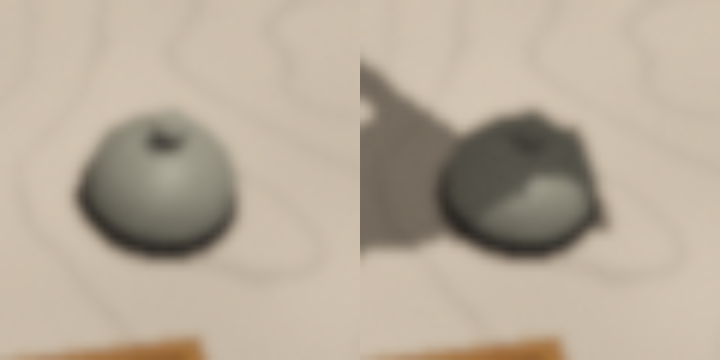

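The before and after crops show the bell in the same place with its plunger up. Next, the muffin bin.

Request:
move_arm:
  motion: "-1 1 0.58 0 0;-1 1 0.58 0 0;-1 1 0.58 0 0;-1 1 0.58 0 0;-1 1 0.58 0 0;-1 1 0.58 0 0;-1 1 0.58 0 0;-1 1 0.58 0 0;-1 1 0.58 0 0"

```text
time: 6.95
position: [0.6053, 0.2294, 0.2351]
tool_rot: [1.0, 0.0, -0.003, 0.0]
ft_force: [0.3, -0.8, 0.1]
grip_width: 0.0004
grip_force: 0.0
```

Request:
move_arm:
  motion: "-1 0.235 0 0 0;-1 0.235 0 0 0;-1 0.235 0 0.1 0;-1 0.235 0 0.2 0;-1 0.235 0 0.3 0;-1 0.235 0 0.35 0;-1 0.235 0 0.35 0;-1 0.235 0 0.35 0;-1 0.235 0 0.35 0;-1 0.235 0 0.35 0;-1 0.235 0 0.35 0;-1 0.235 0 0.35 0"

```text
time: 7.95
position: [0.6549, 0.2295, 0.1686]
tool_rot: [1.0, 0.0, 0.001, -0.0]
ft_force: [-0.4, 0.3, 0.0]
grip_width: 0.0002
grip_force: 0.0
```

Request:
move_arm:
  motion: "-1 0 0 0 0;-1 0 0 0 0;-1 0 0 0 0;-1 0 0 0 0;-1 0 0 0 0;-1 0 0 0 0;-1 0 0 0 0;-1 0 0 0 0;-1 0 0 0 0;-1 0 0 0 0;-1 0 0 0 0;-1 0 0 0 0"

```text
time: 8.95
position: [0.6544, 0.2294, 0.1675]
tool_rot: [1.0, 0.0, 0.0, -0.0]
ft_force: [0.2, 0.5, -0.1]
grip_width: 0.0007
grip_force: 0.0
```

Request:
move_arm:
  motion: "-1 0 0 0 0;-1 0 0 0 0;-1 0 0 0 0;-1 0 0 0 0;-1 0 0 0 0;-1 0 0 0 0;-1 0 0 0 0;-1 0 0 0 0;-1 0 0 0 0;-1 0 0 0 0;-1 0 0 0 0;-1 0 0 0 0"

```text
time: 9.95
position: [0.6544, 0.2293, 0.1674]
tool_rot: [1.0, 0.0, -0.0, 0.0]
ft_force: [0.3, -0.3, -0.7]
grip_width: 0.0006
grip_force: 0.0
```

Request:
move_arm:
  motion: "-1 0 0 -0.2 0;-1 0 0 -0.4 0;-1 -1 0.75 -0.4 0;-1 -1 0.75 -0.4 0;-1 -1 0.75 -0.4 0;-1 -1 0.75 -0.4 0;-1 -1 0.75 -0.4 0;-1 -1 0.75 -0.4 0;-1 -1 0.75 -0.4 0;-1 -1 0.75 -0.4 0;-1 -1 0.75 -0.4 0"

```text
time: 10.87
position: [0.4557, 0.0791, 0.2482]
tool_rot: [1.0, -0.0, 0.001, -0.0]
ft_force: [-0.2, 0.5, -0.3]
grip_width: 0.0006
grip_force: 0.0
```

Request:
move_arm:
  motion: "-1 0 1 0 0;-1 0 1 0 0;-1 0 1 0 0;-1 0 1 0 0;-1 0 1 0 0;-1 0 1 0 0;-1 0 1 0 0;-1 0 1 0 0"

```text
time: 11.53
position: [0.4554, -0.1203, 0.2473]
tool_rot: [1.0, 0.0, 0.0, -0.0]
ft_force: [0.2, 0.7, 0.1]
grip_width: 0.0003
grip_force: 0.0
```

Request:
move_arm:
  motion: "-1 -0.26 0.98 0 0;-1 -0.26 0.98 0 0;-1 -0.26 0.98 0 0;-1 -0.26 0.98 0 0;-1 -0.26 0.98 0 0;-1 -0.26 0.98 0 0;-1 -0.26 0.98 0 0;-1 -0.26 0.98 0 0"

```text
time: 12.2
position: [0.4031, -0.3148, 0.2471]
tool_rot: [1.0, 0.001, -0.0, -0.001]
ft_force: [0.3, 0.1, 0.1]
grip_width: 0.0006
grip_force: 0.0
```

Request:
move_arm:
  motion: "-1 0 0 0.2 0;-1 0 0 0.35 0;-1 0 0 0.45 0;-1 0 0 0.5 0;-1 0 0 0.5 0;-1 0 0 0.5 0;-1 0 0 0.5 0;-1 0 0 0.5 0;-1 0 0 0.5 0;-1 0 0 0.5 0;-1 0 0 0.5 0;-1 0 0 0.5 0"

```text
time: 13.2
position: [0.4026, -0.3169, 0.1478]
tool_rot: [1.0, 0.0, 0.0, 0.0]
ft_force: [-0.3, -0.3, 0.6]
grip_width: 0.0004
grip_force: 0.0
```

Request:
move_arm:
  motion: "-1 0 0 0 0;-1 0 0 0 0;-1 0 0 0 0;-1 0 0 0 0;-1 0 0 0 0;-1 0 0 0 0;-1 0 0 0 0;-1 0 0 0 0;-1 0 0 0 0;-1 0 0 0 0;-1 0 0 0 0;-1 0 0 0 0"

```text
time: 14.2
position: [0.4025, -0.3167, 0.1475]
tool_rot: [1.0, 0.0, 0.0, 0.0]
ft_force: [0.7, -0.4, 0.7]
grip_width: 0.0002
grip_force: 0.0
```

Run:
```python
from h import *
c,d=robot.camera("scene");cv2.imwrite("pics/e.png",c[:,:,::-1])
print(robot.get_obs()["position"])
```

```text
[ 0.40255017 -0.31672095  0.14746421]
```

View pics/e.png

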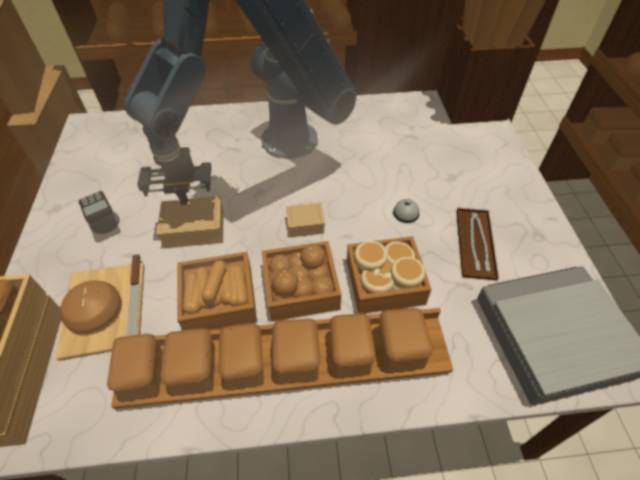

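The fingers point at the large carton's lid (185,200), and everything else stands where it was.

```bash
python3 -c "
from rig import robot
print(robot.hand_in())"
```

```text
the job is handed in; nothing more can be done
None
```

I rang the bell and it sprang back, held the fingertips about 6 cm above the middle of the muffin heap for over two seconds, then pointed about 5 cm above the larger carton's lid and handed in there, with nothing visibly displaced (no verdict was returned).

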